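# Slide the findings box across until it locks onto the box below

## Task

Slide the lidded box that stands on the wooden step across onto the matching box beside it, so that the recesses in its underside drop over the three lugs on the lower lid and it sits down flush and square, fully home. Only push it: do not lift or tip it or ram it, and leave the other things on the bench alone.

Things in the scene. Friction and masses are not known exactly. Their poses are not given: they have to be found in the camera images.
- top_mid (a point): Centre (half-way up) of the loose top box: closed, plywood, 130 (x) by 170 (y) by 50 mm high plus 6 mm lugs on its lid, 0.45 to 0.85 kg, too wide to grasp. It starts on the step, up to 20 mm out of line and 0.2 rad turned against the lower box. This point's height above the bench: 105 mm on the step and riding on the lug tops, 99 mm fully home.
- top_box: The same box; origin at the centre of its underside, 25 mm below top_mid. The underside is flat, its -y edge bevelled (3 mm over 12 mm), with three recesses 9 mm deep: two of 25 by 29 mm (x by y) at x = -40 and +40, y = +46 mm, one of 45 by 29 mm at x = 0, y = -38 mm. Each is 5 mm longer and wider than its lug (2.5 mm of play each way).
- base_box: The lower box, same 130 (x) by 170 (y) mm outline, heavy, immovable; origin at the centre of its underside on the bench. Rim and lid top at 74 mm. The top box goes home straight above it in x (within 2.5 mm) with axes parallel, anywhere up to 18 mm either way in y, and only coming along -y from the step: it rides on the lug tops, drops 6 mm, then the lugs stop it.
- rim (a point): Centre of the lower box's rim, 74 mm up. In the rim lies a stiff sliding lid, its middle anywhere within 16 mm of this point along y (not given; light pushing does not shift it), no play in x. On it three lugs 6 mm high: two of 20 by 24 mm (x by y) at x = -40 and +40, y = +46 mm, one of 40 by 24 mm at x = 0, y = -38 mm from the lid's middle.
- step: Fixed wooden step, 180 (x) by 230 (y) by 80 mm high, its flat top level with the lug tops; origin at the centre of its underside. It is in line with the lower box on that box's +y side, its axes parallel; 23 mm of gap lies between them, its centre 223 mm from the lower box's.
- shoe: Bystander: black shoe, 260 mm long, origin under its middle. Leave alone.
- hammer: Bystander: hammer lying on the bench on the +x side of the lower box. Leave alone.
- screwdriver: Bystander: screwdriver lying on the bench on the -x side of the lower box. Leave alone.
- tack_tin: Bystander: round tin, 70 mm across, 55 mm high, standing beyond the -y end of the lower box; origin under its middle. Leave alone.
- mug: Bystander: glass mug, 76 mm across, 90 mm high. Leave alone.
- glue_jar: Bystander: jar, 80 mm across, 100 mm high. Leave alone.
- sole_block: Bystander: cork sole blank, 200 by 80 by 18 mm, lying flat. Leave alone.
Mind the look-alikes: they are no part of the job. What is shaped like the top_box but purple or red is not meant.

How it is judged:
At the end, for the whole second after the job is handed in: The top box lies at rest and level (within 0.02 rad) on the lower lid, dropped over the lugs: its centre less than 101 mm above the lower box's underside, within 6 mm of it across (x) and 22 mm along (y), parallel within 0.08 rad (z of top_mid in the frame of base_box below 0.101 m and angle between top_mid's own z axis and vertical below 0.02 rad and x of top_mid in the frame of base_box between -0.006 and 0.006 m and y of top_mid in the frame of base_box between -0.022 and 0.022 m and angle between the y axis of top_mid and the y axis of base_box, either way round below 0.08 rad and linear speed of top_box below 0.01 m/s); the robot touches nothing.
It fails at once if the top box is lifted more than 20 mm above the step or falls below the lower lid (height (world z) of top_mid above 0.125 m or height (world z) of top_mid below 0.09 m).
It fails at once if the top box is tipped by more than 0.2 rad (angle between top_mid's own z axis and vertical above 0.2 rad).
It fails at once if the top box is rammed: the robot pushes it with more than 40 N (contact force between any of the fingers, the arm and top_box above 40 N).
It fails at once if a bystander is moved by more than 25 mm (distance of any of shoe, hammer, screwdriver, tack_tin, mug, glue_jar, sole_block from where it was at the start of the episode above 0.025 m).
It also fails if it takes over 72 s, if anything falls off the work surface, if the arm or the gripper's body presses on something with over 40 N, if the wrist force passes 120 N, or if a joint passes its speed limit or range.

## Robot

A 6-joint arm with a two-finger parallel gripper is mounted at the origin on the work surface. World frame = base frame: x ahead of the robot, y to its left, z up, the work surface at z = 0. Lengths are in m, angles in rad, forces in N, time in s.
With the tool pointing down it reaches from about 0.4 to 0.825 m from the base axis. Payload 7 kg.
Tool frame: the origin (TCP) lies at the centre of the arm's flange, where the gripper is bolted on; the fingertips stand 178 mm ahead of it and the grasp point (between the pads) lies ahead of it (tcp_to_grasp is the z of the grasp point in the tool frame, in m); z points along the fingers, x is the direction in which the jaws open and shut, and the axes are right-handed (so a half turn about z gives the same grasp; the last joint's range is limited). The gripper opens to 88 mm and grips with 3 to 60 N. Pads are 19 mm wide; open, the fingers measure 130 mm over their backs; the gripper's body (78 mm by 193 mm) begins 47 mm behind the grasp point.
Start: joints at [-1.057, 0.359, 0.012, 0, -1.224, -0.288], TCP at [0.151, -0.658, 0.405] pointing down, gripper open.
Joint ranges: [-3.07, 3.07], [-1.43, 2.12], [-1.02, 1.25], [-3.03, 1.67], [-3.05, -0], [-3.03, 3.03]. Speed limits (rad/s): [2.39, 2.39, 3.01, 3.14, 3.14, 3.14].

## Interface

Orientations are given as [roll, pitch, yaw] about the fixed x, y, z axes, in that order (R = Rz(yaw) Ry(pitch) Rx(roll)).
In Python, from station import get_state, grab_frame, job_done, tcp_to_grasp gives the robot as it stands.
- The arm moves only by the tool drive_tool, never from a script. Its argument "moves" is a list of rows, each a list of 7 numbers: the shift along the tool's x, y, z in mm, then the turn, a rotation vector about the tool's x, y, z in degrees, then the closure, from -1 (fully open) to 1 (shut), so that 0 is half open. In form: [[dx, dy, dz, ax, ay, az, claw], ...]. A call has 1 to 12 rows; each row is the pose to reach, as a shift and turn from the pose commanded when the call began, along the tool's axes at that moment; what a row does not reach only later rows make up. A row lasts 1/8 s, in which the tool goes at most 62.5 mm and 10.7 degrees, less where a joint would pass 70% of its speed; a pose out of reach is approached as far as the arm can. A call with a gripper value outside its range is refused whole. The fingers move at their own pace and stop on an object; "grip_force" is the grip in N (left out, the last holds). Time passes only in rows, so rows that repeat a pose let the fingers close. It gives the time, the measured TCP pose, the force and the opening at its end, in the units of the state.
- get_state(): the state, without advancing time (a new reading comes with each control period).
- grab_frame(name): name is "side" or "top" or "wrist"; returns a dict with "img" (420x560x3 uint8, red, green, blue), "range_z" (420x560 float32, m along the optical axis (not along the pixel's ray), 0 where there is no reading), "fovy" (degrees; the focal length in pixels is half the picture's height over the tangent of half this angle, whatever the lens; pixels are square), "cx", "cy" (the principal point, pixels), "rvec" (rotation vector, rad) and "tvec" (3), from world to camera coordinates, as OpenCV has them. Camera axes: x right, y down, z forward; pixel columns grow to the right and rows downward; lengths in m; the calibration is good to about 2 mm. A picture is of the moment at which its call begins.
- job_done(): hands the job in, once; it reports no verdict.
The state is a dict: "t": time; "q": joint angles; "qd": joint speeds; "joint_efforts": joint torques, N m; "eef_pos": TCP position; "ee_rot": TCP orientation; "force": force on the tool from outside, world axes, zero at the start; "moment": the same for the moment, N m; "width": finger opening in m.
Only numpy, scipy, OpenCV 4.12 (cv2) and the standard library are available. Lean on these libraries where they do the work, as an engineer would, in place of code of your own. Each camera call takes 0.05 s, during which the arm holds its last target. There are 200 camera calls.

## Working session

There is one attempt and no reset: what is moved stays moved. The work goes in short steps, Python scripts to look and compute and a tool call to move; the robot and the scene stay as the last step left them, time stands still between calls to the robot, and variables do not carry over. Pictures are saved under pics/ and viewed, about 8 in all and at most 12, crops included, and the job is handed in when it is done.

Besides the shell and the picture viewer there is one more tool, called after ">>>" as name([rows], argument=value, ...), one row to a line, values as JSON. drive_tool: Moves the arm, as the interface text tells. Its arguments: {"type":"object","properties":{"moves":{"type":"array"},"grip_force":{"type":"number"}},"required":["moves"]}

```bash
mkdir -p pics; ls; cat > h.py <<'E'
import numpy as np, cv2
from station import get_state, grab_frame, job_done, tcp_to_grasp
def cam(f):
    R=cv2.Rodrigues(np.array(f["rvec"],float))[0]; t=np.array(f["tvec"],float).ravel()
    F=f["img"].shape[0]/2/np.tan(np.radians(f["fovy"])/2)
    return R,t,F
def cloud(f):
    R,t,F=cam(f); z=f["range_z"].astype(float); v,u=np.mgrid[:z.shape[0],:z.shape[1]]
    P=np.dstack([(u-f["cx"])/F*z,(v-f["cy"])/F*z,z])-t
    P=P@R; P[z<=0]=np.nan; return P
def ray(f,u,v,h):
    R,t,F=cam(f); d=R.T@np.array([(u-f["cx"])/F,(v-f["cy"])/F,1]); c=-R.T@t
    return c+d*(h-c[2])/d[2]
E
python3 - <<'E'
from h import *
import pickle
fs={n:grab_frame(n) for n in("side","top","wrist")}
pickle.dump(fs,open("f0.pkl","wb"))
for n,f in fs.items():
    R,t,F=cam(f);print(n,(-R.T@t).round(3),R[2].round(2),F, (f["range_z"]>0).mean())
    cv2.imwrite(f"pics/{n}0.png",f["img"][...,::-1])
print(get_state(),tcp_to_grasp)
E
```

```text
pics
side [-0.137  0.69   0.899] [ 0.5  -0.57 -0.65] 463.69408159761366 0.9959396258503401
top [ 0.364 -0.011  1.587] [ 0.07 -0.02 -1.  ] 500.05830600446416 0.995969387755102
wrist [ 0.085 -0.672  0.384] [ 0.25  0.06 -0.97] 316.0970713711376 0.9768282312925171
{'t': 0.15, 'q': array([-1.05690200e+00,  3.59219656e-01,  1.12971442e-02, -2.53562594e-04,
       -1.22412850e+00, -2.88121009e-01]), 'qd': array([ 0.00051814, -0.00109403,  0.00380562,  0.00140419,  0.00257284,
        0.00140956]), 'joint_efforts': array([ 2.00817500e-03, -5.83277929e+01,  2.93294978e+01,  7.00133666e+00,
        8.79660045e-03, -1.01499943e-04]), 'eef_pos': array([ 0.15108384, -0.65772967,  0.40395183]), 'ee_rot': array([-3.14146467e+00, -1.27071067e-03,  1.79648326e+00]), 'force': array([-0.30447274,  0.37941257,  0.13210234]), 'moment': array([-0.02398846, -0.03692112, -0.00830322]), 'width': 0.08796136714580274} 0.1593
```

View pics/top0.png

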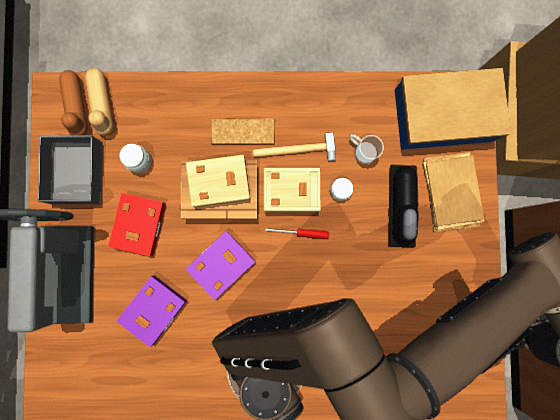

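View pics/side0.png

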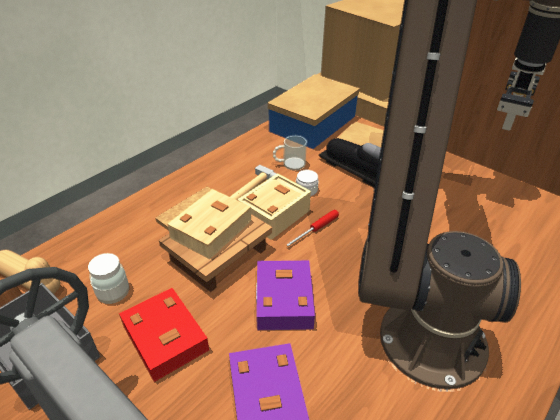

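The top view shows the top box at (218,181) on the step at (218,187), the base box at (292,190), the hammer at (300,150), the screwdriver at (300,233) and the tin at (342,188). The side view shows the same layout, with the top box turned on the step. The image's left is +y and up is +x. Next I'll measure by height masks.

```bash
cat >> h.py <<'E'
def rect(P,zlo,zhi,xl,yl,pr=1):
    """min-area rectangle of the largest patch with height in [zlo,zhi] in a window: centre, sizes, yaw of long axis rel. to +y"""
    m=((P[...,2]>zlo)&(P[...,2]<zhi)&(P[...,0]>xl[0])&(P[...,0]<xl[1])&(P[...,1]>yl[0])&(P[...,1]<yl[1])).astype(np.uint8)
    n,l,s,_=cv2.connectedComponentsWithStats(m); k=1+np.argmax(s[1:,4]); Q=P[l==k]
    (cx,cy),(w,h),a=cv2.minAreaRect((Q[:,:2]*1000).astype(np.float32))
    if w>h: a+=90; w,h=h,w   # a: direction of w (short) axis = box x
    a=(a+90)%180-90
    return np.array([cx,cy,w,h,a,np.median(Q[:,2])*1000,len(Q)]).round(1)
E
python3 - <<'E'
from h import *
import pickle
fs=pickle.load(open("f0.pkl","rb"))
for n in("top","side"):
    f=fs[n];P=cloud(f)
    if n=="top":
        for u,v in[(218,181),(292,190),(342,188),(134,158),(205,215),(330,146)]:print((u,v),P[v,u].round(3))
        c=P[185,218]; b=P[200,270]
    w=([c[0]-.15,c[0]+.15],[c[1]-.17,c[1]+.17])
    wb=([b[0]-.15,b[0]+.15],[b[1]-.2,b[1]+.08])
    print(n,"top",rect(P,.118,.142,*w))
    print("  step",rect(P,.07,.09,[c[0]-.15,c[0]+.15],[c[1]-.14,c[1]+.14]))
    print("  base",rect(P,.06,.09,*wb))
    z=P[...,2][(abs(P[...,0]-c[0])<.05)&(abs(P[...,1]-c[1])<.06)];print("  hist",np.nanpercentile(z,[5,50,95]).round(4))
    m=(P[...,2]>.03)&(P[...,0]>.4)&(P[...,0]<.9)&(P[...,1]<-.05)&(P[...,1]>-.2)
# crop of top view, enlarged
cv2.imwrite("pics/crop0.png",cv2.resize(fs["top"]["img"][130:250,170:360,::-1],None,fx=4,fy=4,interpolation=cv2.INTER_CUBIC))
E
```

```text
(218, 181) [0.572 0.135 0.128]
(292, 190) [ 0.551 -0.085  0.069]
(342, 188) [ 0.559 -0.242  0.049]
(134, 158) [0.647 0.389 0.098]
(205, 215) [0.476 0.179 0.076]
(330, 146) [ 0.697 -0.21   0.021]
top top [ 575.7  136.1  131.8  170.5    7.6  129.5 2561. ]
  step [ 5.570e+02  1.387e+02  1.815e+02  2.290e+02 -3.000e-01  7.910e+01
  1.954e+03]
  base [ 5.550e+02 -8.570e+01  1.303e+02  1.658e+02 -4.000e-01  7.280e+01
  2.314e+03]
  hist [0.121  0.1296 0.1363]
side top [ 575.1  138.   135.1  175.3    7.9  130.7 2597. ]
  step [ 5.547e+02  1.405e+02  1.825e+02  2.332e+02 -2.000e-01  8.070e+01
  2.238e+03]
  base [ 5.541e+02 -8.270e+01  1.362e+02  1.770e+02 -1.000e+00  7.430e+01
  1.919e+03]
  hist [0.0917 0.1307 0.1369]
```

View pics/crop0.png

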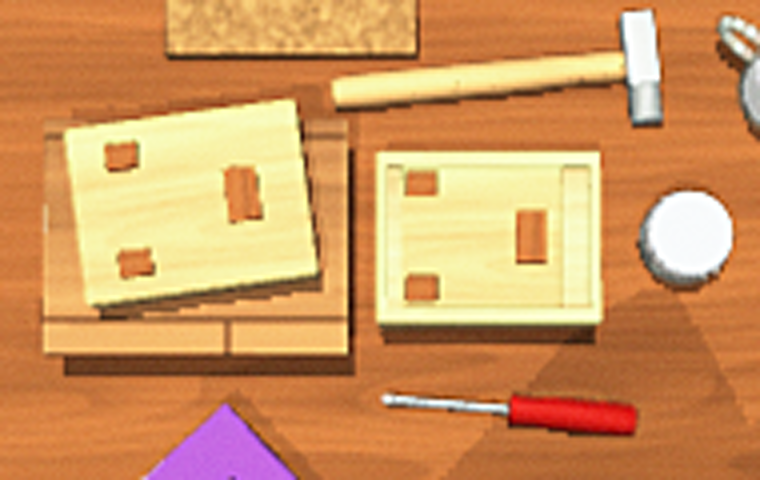

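Top box: centre about (0.5755, 0.137), top face at 130 mm, yaw about +7.7°. Base: centre about (0.5545, -0.0845), yaw about -0.4°. The step matches: 224 mm away and the right size. 

Plan: use the open fingers as a two-point straightedge. First push -x from the +x side to square and centre the box, then push -y.

```bash
cat > go.py <<'E'
import sys
from h import *
from scipy.spatial.transform import Rotation as Ro
def to(x,y,z,yaw):
    s=get_state(); R=Ro.from_euler("xyz",s["ee_rot"]); T=Ro.from_euler("xyz",[np.pi,0,np.radians(yaw)])
    d=R.inv().apply(np.array([x,y,z])-s["eef_pos"])*1000; a=(R.inv()*T).as_rotvec(degrees=True)
    print("row",d.round(1),a.round(2),"t",round(s["t"],2),"pos",s["eef_pos"].round(4),"rpy",np.degrees(s["ee_rot"]).round(2),"F",s["force"].round(1))
if __name__=="__main__": to(*map(float,sys.argv[1:5]))
E
python3 go.py .690 .137 .405 89.6
```

```text
row [ 6.540e+02  7.031e+02 -3.000e-01] [-0.02 -0.07 13.33] t 0.15 pos [ 0.1511 -0.6577  0.404 ] rpy [-1.7999e+02 -7.0000e-02  1.0293e+02] F [-0.3  0.4  0.1]
```

>>> drive_tool([
  [654,703,0,0,0,13.3,-1],
  [654,703,0,0,0,13.3,-1],
  [654,703,0,0,0,13.3,-1],
  [654,703,0,0,0,13.3,-1],
  [654,703,0,0,0,13.3,-1],
  [654,703,0,0,0,13.3,-1],
  [654,703,0,0,0,13.3,-1],
  [654,703,0,0,0,13.3,-1],
  [654,703,0,0,0,13.3,-1],
  [654,703,0,0,0,13.3,-1],
  [654,703,0,0,0,13.3,-1],
  [654,703,0,0,0,13.3,-1],
])

```text
t: 1.65
eef_pos: [0.5721, -0.0358, 0.4047]
ee_rot: [3.141, -0.0, 1.565]
force: [0.6, -1.3, 0.2]
width: 0.0876
```

```bash
python3 go.py .690 .137 .405 89.6
```

```text
row [173.5 116.8  -0.3] [ 0.01 -0.    0.06] t 1.65 pos [ 0.5721 -0.0358  0.4047] rpy [179.99  -0.    89.66] F [ 0.6 -1.3  0.2]
```

>>> drive_tool([
  [173,117,0,0,0,0,-1],
  [173,117,0,0,0,0,-1],
  [173,117,0,0,0,0,-1],
  [173,117,0,0,0,0,-1],
  [173,117,0,0,0,0,-1],
  [173,117,0,0,0,0,-1],
  [173,117,50,0,0,0,-1],
  [173,117,100,0,0,0,-1],
  [173,117,120,0,0,0,-1],
  [173,117,120,0,0,0,-1],
  [173,117,120,0,0,0,-1],
])

```text
t: 3.02
eef_pos: [0.6899, 0.134, 0.2865]
ee_rot: [3.139, -0.001, 1.564]
force: [0.2, -0.6, 0.2]
width: 0.0876
```

```bash
python3 go.py .690 .137 .273 89.6; python3 - <<'E'
from h import *
f=grab_frame("side"); P=cloud(f)
print("top",rect(P,.118,.142,[.42,.72],[-.03,.31]))
cv2.imwrite("pics/s1.png",cv2.resize(f["img"][150:320,120:360,::-1],None,fx=3,fy=3))
E
```

```text
row [ 3.   0.1 13.5] [ 0.12 -0.04  0.01] t 3.02 pos [0.6899 0.134  0.2865] rpy [ 1.7988e+02 -4.0000e-02  8.9610e+01] F [ 0.2 -0.6  0.2]
top [ 575.2  138.   134.6  176.1    7.5  130.7 2594. ]
```

View pics/s1.png

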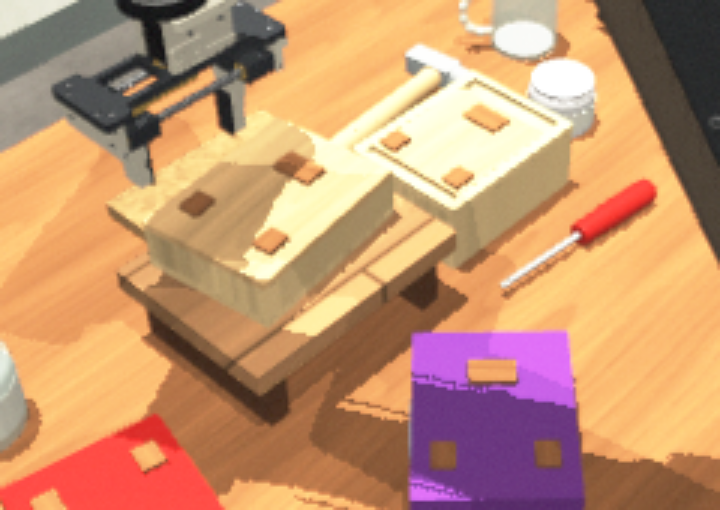

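The fingers stand clear behind the box's +x face, with the jaws along y. I'll lower them and start pushing gently.

>>> drive_tool([
  [3,0,13,0,0,0,-1],
  [3,-8,13,0,0,0,-1],
  [3,-14,13,0,0,0,-1],
  [3,-18,13,0,0,0,-1],
  [3,-22,13,0,0,0,-1],
  [3,-26,13,0,0,0,-1],
  [3,-30,13,0,0,0,-1],
  [3,-34,13,0,0,0,-1],
  [3,-38,13,0,0,0,-1],
  [3,-42,13,0,0,0,-1],
  [3,-45,13,0,0,0,-1],
  [3,-45,13,0,0,0,-1],
])

```text
t: 4.58
eef_pos: [0.6442, 0.1378, 0.2717]
ee_rot: [-3.141, -0.0, 1.564]
force: [1.0, -0.8, 0.8]
width: 0.0877
```

```bash
python3 go.py .631 .137 .273 89.6; python3 - <<'E'
from h import *
for n in("side","top"):
    P=cloud(grab_frame(n)); print(n,rect(P,.118,.142,[.42,.72],[-.03,.31]))
E
```

```text
row [ -0.9 -13.2  -1.3] [-0.01 -0.01  0.04] t 4.58 pos [0.6442 0.1378 0.2717] rpy [-1.7999e+02 -1.0000e-02  8.9640e+01] F [ 1.  -0.8  0.8]
side [ 573.4  144.   154.2  175.4    4.7  130.7 2725. ]
top [ 560.7  140.7  123.2  170.7    3.2  129.5 2319. ]
```

>>> drive_tool([
  [0,-3,0,0,0,0,-1],
  [0,-6,0,0,0,0,-1],
  [0,-9,0,0,0,0,-1],
  [0,-9,0,0,0,0,-1],
])

```text
t: 5.18
eef_pos: [0.6351, 0.1378, 0.2716]
ee_rot: [-3.141, -0.0, 1.564]
force: [0.7, 0.1, -0.2]
width: 0.0876
```

```bash
cat > m.py <<'E'
from h import *
# side faces of the box seen by side camera: fit -x face and +y face; top camera: visible edges of lid
def line(Q,ax):  # fit coordinate ax as function of the other
    o=1-ax; p=np.polyfit(Q[:,o],Q[:,ax],1)
    for _ in range(3):
        r=Q[:,ax]-np.polyval(p,Q[:,o]); k=abs(r)<.002; p=np.polyfit(Q[k][:,o],Q[k][:,ax],1)
    return p,k.sum()
f=grab_frame("side");P=cloud(f)
dx=np.gradient(P,axis=1);dy=np.gradient(P,axis=0);N=np.cross(dx,dy);N/=np.linalg.norm(N,axis=2,keepdims=True)
import sys
ylo,yhi=float(sys.argv[1]),float(sys.argv[2]); z0=float(sys.argv[3]) if len(sys.argv)>3 else .087
W=(P[...,2]>z0)&(P[...,2]<.122)&(P[...,0]>.42)&(P[...,0]<.63)&(P[...,1]>ylo)&(P[...,1]<yhi)
for nm,ax in(("-x face",0),("+y face",1)):
    Q=P[W&(abs(N[...,ax])>.93)]
    if len(Q)<20: print(nm,len(Q));continue
    p,n=line(Q,ax); o=1-ax; print(nm,"yaw",np.degrees(np.arctan(p[0]))*(-1 if ax==0 else 1),"at mid",np.polyval(p,np.median(Q[:,o])).round(4),"range",Q[:,o].min().round(3),Q[:,o].max().round(3),n)
P=cloud(grab_frame("top"))
z=P[...,2];print("top",rect(P,.112,.142,[.42,.72],[ylo,yhi]))
E
python3 go.py .631 .137 .273 89.6; python3 m.py -.03 .3
```

```text
row [-0.9 -4.1 -1.4] [-0.04 -0.    0.03] t 5.17 pos [0.6351 0.1378 0.2716] rpy [-179.96   -0.     89.63] F [ 0.7  0.1 -0.2]
-x face yaw 0.6712565603531323 at mid 0.4935 range 0.062 0.229 314
+y face yaw 0.8547080281533234 at mid 0.2309 range 0.494 0.621 234
top [5.526e+02 1.440e+02 1.186e+02 1.708e+02 5.000e-01 1.294e+02 2.286e+03]
```

```bash
sed -i 's/<.122)/<(float(sys.argv[4]) if len(sys.argv)>4 else .122))/' m.py; echo base; python3 m.py -.19 .01 .02 .068; echo step;  python3 m.py .01 .27 .06 .076
```

```text
base
-x face yaw -0.16641447067659246 at mid 0.4902 range -0.163 0.001 295
+y face yaw 0.9465148139683677 at mid -0.018 range 0.42 0.615 7
step
-x face yaw -0.48387920930936756 at mid 0.4664 range 0.032 0.255 160
+y face yaw -0.1811784845295952 at mid 0.2551 range 0.469 0.63 118
top [5.523e+02 1.439e+02 1.179e+02 1.705e+02 6.000e-01 1.294e+02 2.283e+03]m.py:6: RankWarning: Polyfit may be poorly conditioned
  r=Q[:,ax]-np.polyval(p,Q[:,o]); k=abs(r)<.002; p=np.polyfit(Q[k][:,o],Q[k][:,ax],1)
Traceback (most recent call last):
  File "m.py", line 18, in <module>
    z=P[...,2];print("top",rect(P,.112,.142,[.42,.72],[ylo,yhi]))
                           ~~~~^^^^^^^^^^^^^^^^^^^^^^^^^^^^^^^^^
  File "h.py", line 17, in rect
    n,l,s,_=cv2.connectedComponentsWithStats(m); k=1+np.argmax(s[1:,4]); Q=P[l==k]
                                                     ~~~~~~~~~^^^^^^^^^
ValueError: attempt to get argmax of an empty sequence
```

>>> drive_tool([
  [0,-1,0,0,0,0,-1],
  [0,-2,0,0,0,0,-1],
  [0,-2,0,0,0,0,-1],
])

```text
t: 5.85
eef_pos: [0.6336, 0.1378, 0.2717]
ee_rot: [3.141, 0.0, 1.565]
force: [1.1, -1.2, -1.1]
width: 0.0875
```

```bash
python3 go.py .631 .137 .273 89.6; python3 m.py -.03 .3; python3 m.py -.03 .3
```

```text
row [-0.8 -2.6 -1.3] [0.01 0.   0.04] t 5.85 pos [0.6336 0.1378 0.2717] rpy [179.99   0.    89.64] F [ 1.1 -1.2 -1.1]
-x face yaw 0.36306276380734465 at mid 0.4925 range 0.063 0.229 302
+y face yaw 0.20428520801444133 at mid 0.2309 range 0.49 0.621 250
top [ 550.4  144.1  115.6  170.4    0.   129.4 2280. ]
-x face yaw 0.4139752092377642 at mid 0.4928 range 0.063 0.231 334
+y face yaw 0.12104322154554145 at mid 0.2311 range 0.49 0.623 246
top [5.505e+02 1.441e+02 1.161e+02 1.703e+02 2.000e-01 1.295e+02 2.266e+03]
```

>>> drive_tool([
  [0,-1,0,0,0,0,-1],
  [0,-1.5,0,0,0,0,-1],
  [0,-1.5,0,0,0,0,-1],
])

```text
t: 6.42
eef_pos: [0.632, 0.1378, 0.2717]
ee_rot: [-3.141, 0.0, 1.564]
force: [1.2, -0.5, -0.6]
width: 0.0876
```

```bash
python3 go.py .70 .137 .273 89.6; python3 m.py -.03 .3; python3 m.py -.03 .3
```

```text
row [-0.4 68.  -1.3] [-0.01  0.    0.04] t 6.42 pos [0.632  0.1378 0.2717] rpy [-179.99    0.     89.64] F [ 1.2 -0.5 -0.6]
-x face yaw -0.11571888310389507 at mid 0.4917 range 0.067 0.23 292
+y face yaw -0.36326571641257993 at mid 0.2317 range 0.493 0.623 234
top [ 5.501e+02  1.454e+02  1.167e+02  1.688e+02 -3.000e-01  1.293e+02
  2.232e+03]
-x face yaw 0.00533626804018 at mid 0.4915 range 0.064 0.231 299
+y face yaw -0.2622360214299163 at mid 0.2317 range 0.491 0.626 247
top [ 5.499e+02  1.452e+02  1.162e+02  1.681e+02 -3.000e-01  1.294e+02
  2.236e+03]
```

The box is squared and in line: its -x face is at 0.4916 against a target of 0.4916, and its yaw is about -0.2°. I'll go round to the +y face.

>>> drive_tool([
  [0,15,0,0,0,0,-1],
  [0,40,0,0,0,0,-1],
  [0,45,-50,0,0,0,-1],
  [0,45,-110,0,0,0,-1],
  [50,20,-120,0,0,-10,-1],
  [100,-20,-120,0,0,-20,-1],
  [132,-60,-120,0,0,-30,-1],
  [132,-75,-120,0,0,-40,-1],
  [132,-75,-120,0,0,-50,-1],
  [132,-75,-120,0,0,-60,-1],
  [132,-75,-120,0,0,-70,-1],
  [132,-75,-120,0,0,-80,-1],
])

```text
t: 8.12
eef_pos: [0.5585, 0.2707, 0.3916]
ee_rot: [3.142, -0.0, 2.966]
force: [0.6, -0.2, 1.4]
width: 0.0878
```

```bash
python3 go.py .5565 .270 .273 179.6; python3 m.py -.03 .3
```

```text
row [  1.8  -1.  118.7] [ 0.   -0.02 -9.63] t 8.12 pos [0.5585 0.2707 0.3916] rpy [ 1.8000e+02 -2.0000e-02  1.6997e+02] F [ 0.6 -0.2  1.4]
-x face yaw -0.21288474850511088 at mid 0.4917 range 0.064 0.232 320
+y face yaw -0.14613850401795095 at mid 0.2317 range 0.493 0.622 244
top [ 5.563e+02  1.451e+02  1.290e+02  1.687e+02 -6.000e-01  1.295e+02
  2.540e+03]
```

>>> drive_tool([
  [2,-1,0,0,0,-9.6,-1],
  [2,-1,0,0,0,-9.6,-1],
  [2,-1,50,0,0,-9.6,-1],
  [2,-1,100,0,0,-9.6,-1],
  [2,-1,119,0,0,-9.6,-1],
  [2,-1,119,0,0,-9.6,-1],
  [2,-1,119,0,0,-9.6,-1],
])

```text
t: 9.1
eef_pos: [0.5563, 0.2701, 0.2738]
ee_rot: [3.141, 0.001, 3.126]
force: [0.3, -0.2, 0.9]
width: 0.0872
```

```bash
python3 go.py .5565 .243 .273 179.6
```

```text
row [ -0.6 -27.1   0.8] [ 0.05  0.08 -0.5 ] t 9.1 pos [0.5563 0.2701 0.2738] rpy [1.7995e+02 8.0000e-02 1.7910e+02] F [ 0.3 -0.2  0.9]
```

>>> drive_tool([
  [0,-10,0,0,0,-0.5,-1],
  [0,-20,0,0,0,-0.5,-1],
  [0,-25,0,0,0,-0.5,-1],
  [0,-28,0,0,0,-0.5,-1],
  [0,-32,0,0,0,-0.5,-1],
  [0,-36,0,0,0,-0.5,-1],
  [0,-40,0,0,0,-0.5,-1],
  [0,-44,0,0,0,-0.5,-1],
  [0,-44,0,0,0,-0.5,-1],
])

```text
t: 10.22
eef_pos: [0.5554, 0.2257, 0.273]
ee_rot: [3.141, 0.001, 3.137]
force: [1.0, 3.0, 2.9]
width: 0.0881
```

```bash
python3 go.py .556 .12 .273 179.6;python3 m.py -.03 .3
```

```text
row [  -1.  -105.7    0. ] [0.02 0.06 0.16] t 10.22 pos [0.5554 0.2257 0.273 ] rpy [1.7998e+02 6.0000e-02 1.7976e+02] F [1.  3.  2.9]
-x face yaw -2.083985627120256 at mid 0.4928 range 0.048 0.235 194Traceback (most recent call last):
  File "m.py", line 16, in <module>
    p,n=line(Q,ax); o=1-ax; print(nm,"yaw",np.degrees(np.arctan(p[0]))*(-1 if ax==0 else 1),"at mid",np.polyval(p,np.median(Q[:,o])).round(4),"range",Q[:,o].min().round(3),Q[:,o].max().round(3),n)
        ~~~~^^^^^^
  File "m.py", line 6, in line
    r=Q[:,ax]-np.polyval(p,Q[:,o]); k=abs(r)<.002; p=np.polyfit(Q[k][:,o],Q[k][:,ax],1)
                                                     ~~~~~~~~~~^^^^^^^^^^^^^^^^^^^^^^^^
    raise TypeError("expected non-empty vector for x")
TypeError: expected non-empty vector for x
```

```bash
sed -i 's/    if len(Q)<20/    if ax==1 or len(Q)<20/' m.py; python3 m.py -.03 .205; python3 m.py -.03 .205
```

```text
-x face yaw -0.07375383150243753 at mid 0.4918 range 0.049 0.204 295
+y face 1
top [ 5.574e+02  1.218e+02  1.316e+02  1.564e+02 -2.000e-01  1.295e+02
  2.353e+03]
-x face yaw -0.13194472781812444 at mid 0.4918 range 0.045 0.203 245
+y face 1
top [ 5.573e+02  1.215e+02  1.318e+02  1.560e+02 -2.000e-01  1.296e+02
  2.355e+03]
```

>>> drive_tool([
  [0,-4,0,0,0,0,-1],
  [0,-9,0,0,0,0,-1],
  [0,-14,0,0,0,0,-1],
  [0,-20,0,0,0,0,-1],
  [0,-26,0,0,0,0,-1],
  [0,-32,0,0,0,0,-1],
  [0,-38,0,0,0,0,-1],
  [0,-44,0,0,0,0,-1],
  [0,-50,0,0,0,0,-1],
  [0,-55,0,0,0,0,-1],
  [0,-60,0,0,0,0,-1],
  [0,-60,0,0,0,0,-1],
])

```text
t: 11.98
eef_pos: [0.5547, 0.165, 0.2725]
ee_rot: [-3.141, -0.001, 3.137]
force: [1.0, 0.1, 1.3]
width: 0.0879
```

```bash
python3 go.py .556 .12 .273 179.6;python3 m.py -.03 .145;python3 m.py -.03 .145
```

```text
row [ -1.5 -45.   -0.5] [-0.05 -0.04  0.12] t 11.97 pos [0.5547 0.165  0.2725] rpy [-1.7995e+02 -4.0000e-02  1.7972e+02] F [1.  0.1 1.3]
-x face yaw 0.04324529042390005 at mid 0.4912 range -0.009 0.145 241
+y face 0
top [ 5.555e+02  6.030e+01  1.287e+02  1.504e+02 -4.000e-01  1.296e+02
  2.242e+03]
-x face yaw -0.1667115216868173 at mid 0.4911 range -0.01 0.145 276
+y face 1
top [ 5.557e+02  6.020e+01  1.288e+02  1.503e+02 -5.000e-01  1.295e+02
  2.242e+03]
```

>>> drive_tool([
  [0,-4,0,0,0,0,-1],
  [0,-9,0,0,0,0,-1],
  [0,-14,0,0,0,0,-1],
  [0,-20,0,0,0,0,-1],
  [0,-26,0,0,0,0,-1],
  [0,-32,0,0,0,0,-1],
  [0,-38,0,0,0,0,-1],
  [0,-44,0,0,0,0,-1],
  [0,-50,0,0,0,0,-1],
  [0,-55,0,0,0,0,-1],
  [0,-60,0,0,0,0,-1],
  [0,-60,0,0,0,0,-1],
])

```text
t: 13.68
eef_pos: [0.5546, 0.1051, 0.2728]
ee_rot: [-3.141, -0.0, 3.137]
force: [0.4, -0.6, -1.8]
width: 0.0879
```

```bash
python3 go.py .5555 .06 .273 179.6;python3 m.py -.13 .085;python3 m.py -.13 .085
```

```text
row [ -1.1 -45.1  -0.2] [-0.03 -0.01  0.12] t 13.68 pos [0.5546 0.1051 0.2728] rpy [-1.7997e+02 -1.0000e-02  1.7972e+02] F [ 0.4 -0.6 -1.8]
-x face yaw -0.20554538111565174 at mid 0.4915 range -0.07 0.085 263
+y face 1
top [ 5.568e+02 -1.800e+00  1.317e+02  1.501e+02 -5.000e-01  1.295e+02
  2.269e+03]
-x face yaw -0.06282738890144184 at mid 0.4915 range -0.071 0.084 235
+y face 0
top [ 5.567e+02 -1.900e+00  1.312e+02  1.504e+02 -3.000e-01  1.294e+02
  2.265e+03]
```

>>> drive_tool([
  [0,-4,0,0,0,0,-1],
  [0,-9,0,0,0,0,-1],
  [0,-14,0,0,0,0,-1],
  [0,-20,0,0,0,0,-1],
  [0,-26,0,0,0,0,-1],
  [0,-32,0,0,0,0,-1],
  [0,-38,0,0,0,0,-1],
  [0,-44,0,0,0,0,-1],
  [0,-50,0,0,0,0,-1],
  [0,-55,0,0,0,0,-1],
  [0,-60,0,0,0,0,-1],
  [0,-60,0,0,0,0,-1],
])

```text
t: 15.38
eef_pos: [0.5542, 0.0451, 0.2725]
ee_rot: [-3.141, -0.001, 3.137]
force: [0.1, 0.6, 0.5]
width: 0.0876
```

```bash
python3 go.py .555 .02 .273 179.6;python3 m.py -.2 .025;python3 m.py -.2 .025; echo base; python3 m.py -.2 .001 .02 .066 2>/dev/null; python3 m.py -.2 .001 .02 .066 2>/dev/null
```

```text
row [ -1.  -25.1  -0.4] [-0.04 -0.04  0.11] t 15.38 pos [0.5542 0.0451 0.2725] rpy [-1.7996e+02 -4.0000e-02  1.7971e+02] F [0.1 0.6 0.5]
-x face yaw -0.1773980029899563 at mid 0.4913 range -0.134 0.023 223
+y face 0
top [ 5.565e+02 -6.240e+01  1.312e+02  1.477e+02 -5.000e-01  1.293e+02
  2.135e+03]
-x face yaw -0.19455994029775583 at mid 0.4912 range -0.131 0.024 227
+y face 1
top [ 5.564e+02 -6.220e+01  1.316e+02  1.474e+02 -7.000e-01  1.296e+02
  2.143e+03]
base
-x face yaw -0.21140566797120666 at mid 0.4901 range -0.163 0.001 271
+y face 2
top [ 5.564e+02 -6.820e+01  1.314e+02  1.360e+02 -4.000e-01  1.295e+02
  2.072e+03]
-x face yaw -0.2941965768420386 at mid 0.4901 range -0.164 -0.0 243
+y face 3
top [ 5.564e+02 -6.810e+01  1.310e+02  1.359e+02 -4.000e-01  1.295e+02
  2.074e+03]
```

>>> drive_tool([
  [0,-3,0,0,0,0,-1],
  [0,-6,0,0,0,0,-1],
  [0,-9,0,0,0,0,-1],
  [0,-11,0,0,0,0,-1],
  [0,-13,0,0,0,0,-1],
  [0,-15,0,0,0,0,-1],
  [0,-17,0,0,0,0,-1],
  [0,-19,0,0,0,0,-1],
  [0,-20,0,0,0,0,-1],
  [0,-20,0,0,0,0,-1],
])

```text
t: 17.02
eef_pos: [0.5542, 0.0256, 0.2727]
ee_rot: [-3.141, -0.0, 3.137]
force: [0.3, 0.7, -1.6]
width: 0.0875
```

```bash
python3 go.py .555 .02 .273 179.6;python3 m.py -.2 .005
```

```text
row [-0.8 -5.6 -0.3] [-0.01 -0.    0.13] t 17.02 pos [0.5542 0.0256 0.2727] rpy [-179.99   -0.    179.73] F [ 0.3  0.7 -1.6]
-x face yaw -0.5331957592563036 at mid 0.4912 range -0.15 0.005 217
+y face 1
top [ 5.565e+02 -8.300e+01  1.312e+02  1.478e+02 -5.000e-01  1.294e+02
  2.115e+03]
```

Still riding on the lugs. I'll go on in 1 mm steps.

>>> drive_tool([
  [0,-1,0,0,0,0,-1],
  [0,-2,0,0,0,0,-1],
  [0,-3,0,0,0,0,-1],
  [0,-4,0,0,0,0,-1],
  [0,-5,0,0,0,0,-1],
  [0,-6,0,0,0,0,-1],
  [0,-6,0,0,0,0,-1],
])

```text
t: 18.0
eef_pos: [0.5542, 0.0195, 0.2727]
ee_rot: [-3.141, -0.0, 3.137]
force: [0.1, 1.2, 0.3]
width: 0.0878
```

```bash
python3 go.py .555 .02 .273 179.6;python3 m.py -.2 .0
```

```text
row [-0.8  0.5 -0.3] [-0.01 -0.    0.13] t 18.0 pos [0.5542 0.0195 0.2727] rpy [-179.99   -0.    179.73] F [0.1 1.2 0.3]
-x face yaw -0.1588732046940777 at mid 0.4914 range -0.155 -0.0 225
+y face 0
top [ 5.555e+02 -8.900e+01  1.290e+02  1.483e+02 -4.000e-01  1.235e+02
  2.050e+03]
```

The lid now reads 123.5 mm, down about 6 mm, so the box has dropped. I'll back off and check.

>>> drive_tool([
  [0,5,0,0,0,0,-1],
  [0,20,0,0,0,0,-1],
  [0,40,0,0,0,0,-1],
  [0,45,-50,0,0,0,-1],
  [0,100,-100,0,0,0,-1],
  [0,150,-130,0,0,0,-1],
  [0,150,-130,0,0,0,-1],
  [0,150,-130,0,0,0,-1],
])

```text
t: 19.1
eef_pos: [0.5544, 0.1709, 0.4023]
ee_rot: [3.142, -0.0, 3.139]
force: [-0.1, 0.1, 0.5]
width: 0.0877
```

```bash
python3 go.py .555 .15 .4 179.6; python3 m.py -.2 .02; python3 - <<'E'
from h import *
P0=None
for n in("top","side"):
    f=grab_frame(n);P=cloud(f);print(n,rect(P,.11,.135,[.42,.70],[-.22,.05]))
    m=(P[...,2]>.115)&(P[...,2]<.127)&(abs(P[...,0]-.5555)<.055)&(abs(P[...,1]+.085)<.075);Q=P[m]
    c=np.linalg.lstsq(np.c_[Q[:,:2]-[.5555,-.085],np.ones(len(Q))],Q[:,2],rcond=None)[0];print(" tilt",c.round(4))
cv2.imwrite("pics/end.png",cv2.resize(f["img"][130:300,150:370,::-1],None,fx=3,fy=3))
E
```

```text
row [ -0.7 -20.9   2.3] [ 0.   -0.03  0.24] t 19.1 pos [0.5544 0.1709 0.4023] rpy [ 1.8000e+02 -3.0000e-02  1.7984e+02] F [-0.1  0.1  0.5]
-x face yaw -0.4228359816769282 at mid 0.4917 range -0.158 0.01 196
+y face 209
top [ 5.557e+02 -7.870e+01  1.293e+02  1.691e+02 -5.000e-01  1.234e+02
  2.529e+03]
top [ 5.555e+02 -7.880e+01  1.290e+02  1.692e+02 -4.000e-01  1.235e+02
  2.528e+03]
 tilt [ 0.0024 -0.0014  0.1227]
side [ 5.558e+02 -7.540e+01  1.357e+02  1.763e+02 -5.000e-01  1.246e+02
  2.034e+03]
 tilt [-1.000e-04  1.300e-03  1.245e-01]
```

View pics/end.png

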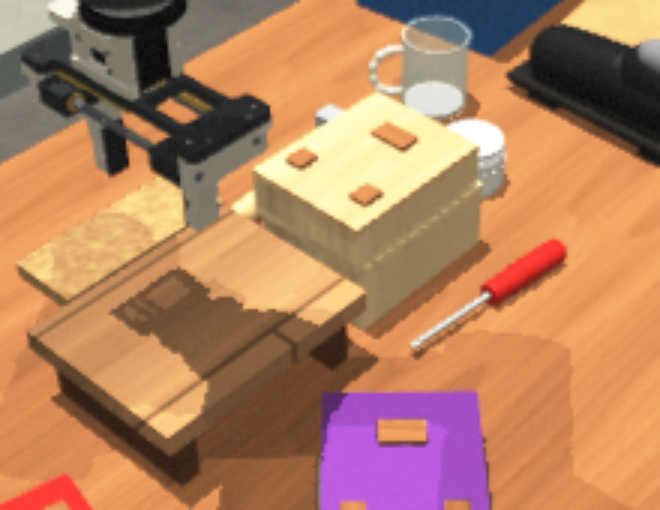

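The box (crop about (370,165)) sits flush and square on the lower one. It is level within 0.003 rad and about 1 mm off in x, +6 mm in y. The gripper is clear.

```bash
python3 -c "from station import job_done; print(job_done())"
```

```text
the job is handed in; nothing more can be done
None
```

The top box is home on the lower box, dropped over all three lugs, and I have handed the job in.

I used the open gripper as a two-finger straightedge. I pushed the box along -x on the step to square and centre it, then slid it along -y over the lugs until it dropped. The forces I read were about 3 N or less, and the gripper was backed off and clear before I handed in.

| Last check | Measured | Limit |
|---|---|---|
| Top face height | 123.5 mm (top camera), 124.6 mm (side camera); 124 mm expected when home | – |
| Offset across (x) | about +1 mm (up to 1.7 mm in the side camera) | 6 mm |
| Offset along (y) | about +6 to +7 mm | 22 mm |
| Yaw difference from base | about 0.2° | 0.08 rad (4.6°) |
| Tilt | under 0.003 rad | 0.02 rad |

The two cameras differed by 1 to 3 mm, close to their calibration accuracy. I checked the bystanders only by eye in the final side picture: those in view looked untouched, but I did not measure them.

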